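Check a trolley brake lever against its bar

TASK

Check the freshly adjusted trolley brake with the red lever: with the outside of the closed fingers press the red lever in towards its grip bar until it comes to its stop short of the bar, hold it there for a good second without forcing it, then ease it slowly all the way back out without letting it snap. After that, push the white slide on top of the same stand all the way across, from the green field onto the orange one, so that green shows and the brake is marked as checked. Grip and lift nothing, do not touch the grip bar, and leave the black-levered stand and everything else as it is.

Things in the scene. Friction and masses are not known exactly. Their poses are not given: they have to be found in the camera images.
- red_stand: fixed grey steel stand with a red hand lever, turned up to 0.35 rad. Origin: centre of the underside of its base plate, 180 x 290 x 12 mm (x, y, z). x: from the lever's side (nearer the robot) to the bar, y: along the bar. Head block 130 x 60 mm, centre x -5, y +115 mm, top 140 mm up, carries a white slide. The one to check.
- red_lever (a joint): red lever, 140 long, 12 thick, 16 mm high, mid-height 120 mm up, free space below. Turns on an upright pin at stand x -3, y +60 mm and points to -y. rad: 0 out (leans 0.36 rad off the bar), grows pressed to the bar; firm stop at 0.36: parallel to the bar, 26 mm clear gap. Sprung out: 100 mm from the pin 2.5 N starts it, 7 N brings it to the stop; left alone it snaps out.
- red_slide (a joint): white slide on the head block of the red-levered stand: plate 36 x 38 x 5 mm with an upright tab 14 mm thick (x), 32 mm wide (y), 26 mm high, top 173 mm above the table. Slides along the stand's +x, m: 0 to 0.008 not checked (covers the green field), 0.038 fully across, at its end (covers orange, shows green). Friction 1.5 N; stays where left.
- red_press (a point): point on the red lever's outer face (away from the bar), at mid-height, 100 mm from the pin, 35 mm from the tip. Moves with the lever, about 35 mm along the stand's +x from let out to stop. Fingers can come down beside it from above; only the base plate lies below, 12 mm up.
- red_tab (a point): middle of the near face of the red-levered stand's slide tab (the face to push, looking to the stand's -x), 160 mm above the table; moves with the slide.
- black_stand: fixed grey steel stand with a black hand lever, turned up to 0.35 rad. Origin: centre of the underside of its base plate, 180 x 290 x 12 mm (x, y, z). x: from the lever's side (nearer the robot) to the bar, y: along the bar. Head block 130 x 60 mm, centre x -5, y +115 mm, top 140 mm up, carries a white slide. Built like the red one; left alone. The two swap sides.
- black_lever (a joint): black lever, 140 long, 12 thick, 16 mm high, mid-height 120 mm up, free space below. Turns on an upright pin at stand x -3, y +60 mm and points to -y. rad: 0 out (leans 0.36 rad off the bar), grows pressed to the bar; firm stop at 0.36: parallel to the bar, 26 mm clear gap. Sprung out: 100 mm from the pin 2.5 N starts it, 7 N brings it to the stop; left alone it snaps out.
- black_slide (a joint): white slide on the head block of the black-levered stand: plate 36 x 38 x 5 mm with an upright tab 14 mm thick (x), 32 mm wide (y), 26 mm high, top 173 mm above the table. Slides along the stand's +x, m: 0 to 0.008 not checked (covers the green field), 0.038 fully across, at its end (covers orange, shows green). Friction 1.5 N; stays where left.
- red_bar: the red-levered stand's grip bar, black ribbed rubber, 32 mm thick, along the stand's y from -138 to +62 mm, axis at stand x +45 mm, 120 mm up; origin and axes those of red_stand. An end plate at y -132 mm and the lever bracket at y +60 mm rise to 142 mm. Not to be touched.
- brake_pad: loose spare brake pad, 50 x 18 x 14 mm, steel and black rubber, lying on the red-levered stand's base plate near its -y end, below the lever; origin under its centre
- tape_roll: loose yellow tape roll, 90 mm across, 24 mm high, lying on the mat between robot and stands; origin under its centre
- utility_knife: loose grey utility knife, 160 mm long, 22 mm wide, 14 mm high, lying on the mat on the near right; origin under its handle's centre
- scissors: loose scissors, 165 mm long, 8 mm high, lying beyond the stands; origin near the middle
- glue_bottle: loose small bottle with an orange cap, 52 mm across, 130 mm high, standing beyond the stands; origin under its centre
- screwdriver: loose screwdriver lying on the mat on the near left, about 35 mm high at most; origin near the middle

How it is judged:
On the way, in this order (a step that is already met when the one before it is completed fails the run):
1. the red lever is pressed to its stop by the fingers and held there (value of joint red_lever above 0.33 rad and contact force between the fingers and red_lever above 3 N), for 0.8 s.
2. the red lever is fully out again, the slide not yet across (value of joint red_lever below 0.04 rad and value of joint red_slide below 0.02 m), for 0.1 s.
3. the slide of the same stand is fully across (value of joint red_slide above 0.032 m), for 0.2 s.
At the end, for the whole second after the job is handed in: The red lever was held at its stop (above 0.33 of 0.36 rad) by the fingers for 0.8 s, was let out (below 0.04 rad), and then the red stand's slide was pushed across (above 32 of 38 mm); the black lever is out and its slide not across (value of joint each of red_lever, black_lever below 0.04 rad and value of joint red_slide above 0.032 m and value of joint black_slide below 0.014 m); the robot touches nothing.
It fails at once if the red lever snaps out (faster than 3 rad/s) (velocity of joint red_lever below -3 rad/s).
It fails at once if the red lever is forced or pinched (more than 40 N) (contact force between the fingers and red_lever above 40 N).
It fails at once if the grip bar of the red stand is squeezed or pushed (contact force between the fingers and red_bar above 3 N).
It fails at once if the black-levered stand is worked (value of joint black_lever above 0.06 rad or value of joint black_slide above 0.014 m).
It fails at once if a bystander is moved or lifted (more than 20 mm) or tipped (distance of any of brake_pad, tape_roll, utility_knife, scissors, glue_bottle, screwdriver from where it was at the start of the episode above 0.02 m or angle between glue_bottle's own z axis and vertical above 0.3 rad).
It also fails if it takes over 56 s, if anything falls off the work surface, if the arm or the gripper's body presses on something with over 40 N, if the wrist force passes 120 N, or if a joint passes its speed limit or range.

ROBOT

A 6-joint arm with a two-finger parallel gripper is mounted at the origin on the work surface. World frame = base frame: x ahead of the robot, y to its left, z up, the work surface at z = 0. Lengths are in m, angles in rad, forces in N, time in s.
With the tool pointing down it reaches from about 0.375 to 0.9 m from the base axis. Payload 3.1 kg.
Tool frame: the origin (TCP) lies at the very end of the fingers, on their centre line; the grasp point (between the pads) lies 19 mm behind it; x points along the fingers, z is the direction in which the jaws open and shut, and the axes are right-handed (so a half turn about x gives the same grasp; the last joint's range is limited). The gripper opens to 85 mm and grips with 20 to 120 N. Pads are 22 mm wide; open, the fingers measure 114 mm over their backs; the gripper's body (76 mm by 85 mm) begins 54 mm behind the grasp point. The pads swing forward as they close: fully open they stand 13 mm farther back than shut.
Start: joints at [1.026, 0.527, 1.433, -0, 1.181, -0.178], TCP at [0.224, 0.583, 0.198] pointing down, gripper open.
Joint ranges: [-3.08, 3.08], [-0.75, 2.2], [0.22, 2.44], [-1.43, 4.57], [0, 2.65], [-2.85, 2.85]. Speed limits (rad/s): [2.79, 2.79, 3.14, 3.14, 3.14, 3.14].

INTERFACE

Orientations are given as a unit quaternion [x, y, z, w].
In Python, from station import manip, viewer, job gives the robot as it stands.
- The arm moves only by the tool move_arm, never from a script. Its argument "deltas" is one flat list of numbers, 7 for each row, row after row: the finger opening in mm, from 0 to 85.4, then the shift along the tool's x, y, z in mm, then the turn, a rotation vector about the tool's x, y, z in degrees. In form: [jaw, tx, ty, tz, rx, ry, rz, jaw, tx, ty, tz, rx, ry, rz, ...]. A call has 1 to 10 rows; each row shifts and turns the commanded pose from where the row before left it, along the tool's axes as they then stand; what a row does not reach is not made up. A row lasts 1/10 s, in which the tool goes at most 50 mm and 8.59 degrees, less where a joint would pass 70% of its speed; a pose out of reach is approached as far as the arm can. A call is refused whole if a number of a shift passes 50 or a number of a turn 8.59, either way. A call with a gripper value outside its range is refused whole. The fingers move at their own pace and stop on an object; "force" is the grip in N (left out, the last holds). Time passes only in rows, so rows that do not move let the fingers close. It gives the time, the measured TCP pose, the force and the opening at its end, in the units of the state.
- manip.sense(): the state, without advancing time (a new reading comes with each control period).
- viewer.snapshot(name): name is "scene" or "top" or "wrist"; returns a dict with "image" (480x640x3 uint8, red, green, blue), "depth" (480x640 float32, m along the optical axis (not along the pixel's ray), 0 where there is no reading), "fovy" (degrees; the focal length in pixels is half the picture's height over the tangent of half this angle, whatever the lens; pixels are square), "cx", "cy" (the principal point, pixels), "R" (3x3) and "t" (3): a world point X has camera coordinates R X + t. Camera axes: x right, y down, z forward; pixel columns grow to the right and rows downward; lengths in m; the calibration is good to about 2 mm. A picture is of the moment at which its call begins.
- job.sign_off(): hands the job in, once; it reports no verdict.
The state is a dict: "t": time; "q": joint angles; "qd": joint speeds; "tau": joint torques, N m; "tcp_pos": TCP position; "tool_rot": TCP orientation; "force": force on the tool from outside, world axes, zero at the start; "ft_torque": the same for the moment, N m; "finger_gap": opening from 0.0 (shut) to 1.0 (fully open).
Only numpy, scipy, OpenCV 4.12 (cv2) and the standard library are available. Lean on these libraries where they do the work, as an engineer would, in place of code of your own. Each camera call takes 0.05 s, during which the arm holds its last target.

## Working session

There is one attempt and no reset: what is moved stays moved. The work goes in short steps, Python scripts to look and compute and a tool call to move; the robot and the scene stay as the last step left them, time stands still between calls to the robot, and variables do not carry over. Pictures are saved under pics/ and viewed, and the job is handed in when it is done.

Besides the shell and the picture viewer there is one more tool, called after ">>>" as a command line: name --argument value ..., lists and objects as JSON in quotes. move_arm: Moves the arm, as the interface text tells. Its arguments: {"type":"object","properties":{"deltas":{"type":"array"},"force":{"type":"number"}},"required":["deltas"]}

```bash
mkdir -p pics; cat > h.py <<'E'
import numpy as np, cv2, pickle
from station import manip, viewer, job
def snap(n,tag):
    s=viewer.snapshot(n); pickle.dump(s,open(f'pics/{tag}.pkl','wb'))
    cv2.imwrite(f'pics/{tag}.png',s['image'][:,:,::-1]); return s
def load(tag): return pickle.load(open(f'pics/{tag}.pkl','rb'))
def ray(s,u,v):
    f=240/np.tan(np.radians(s['fovy'])/2); R=np.array(s['R']);t=np.array(s['t'])
    d=R.T@np.array([(u-s['cx'])/f,(v-s['cy'])/f,1]); return -R.T@t,d
def atz(s,u,v,z):
    c,d=ray(s,u,v); return c+d*(z-c[2])/d[2]
def dep(s,u,v):
    c,d=ray(s,u,v); return c+d*float(s['depth'][int(round(v)),int(round(u))])
def proj(s,X):
    f=240/np.tan(np.radians(s['fovy'])/2); p=np.array(s['R'])@np.array(X)+np.array(s['t'])
    return s['cx']+f*p[0]/p[2], s['cy']+f*p[1]/p[2]
E
python3 - <<'E'
from h import *
for n in('scene','top'):
    s=snap(n,n+'0'); print(n,s['fovy'],s['cx'],s['cy'],-np.array(s['R']).T@s['t'])
print(manip.sense())
E
```

```text
scene 57.52476529800989 318.445692016223 240.36697701808927 [0.9925446  0.5491946  0.57480757]
top 53.98995971047783 315.70250656004225 244.01227155885172 [0.4674559  0.00518008 0.98121511]
{'t': 0.1, 'q': array([ 1.02550382e+00,  5.28365219e-01,  1.43375987e+00,  1.62014587e-06,
        1.18141040e+00, -1.78500150e-01]), 'qd': array([ 9.46816362e-05, -2.85652372e-03, -1.71827257e-03,  1.68125452e-03,
       -6.99019324e-04, -1.47297713e-03]), 'tau': array([-1.67408939e-04, -4.43305957e+01, -1.78587931e+01, -2.17965021e-04,
        3.93905750e-03, -1.14579007e-05]), 'tcp_pos': array([0.22374238, 0.58282881, 0.19754099]), 'tool_rot': array([-0.40071151,  0.5834262 ,  0.40014791,  0.58217334]), 'force': array([ 0.12836652, -1.13201745,  0.10628988]), 'ft_torque': array([0.04048458, 0.035413  , 0.01754277]), 'finger_gap': 0.9987462673704535}
```

View pics/top0.png

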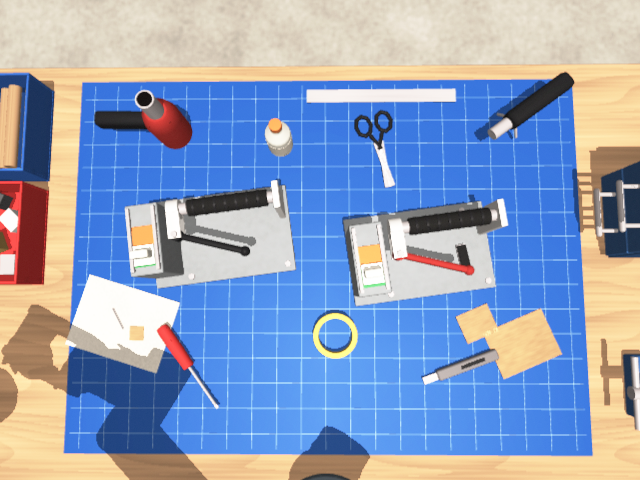

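View pics/scene0.png

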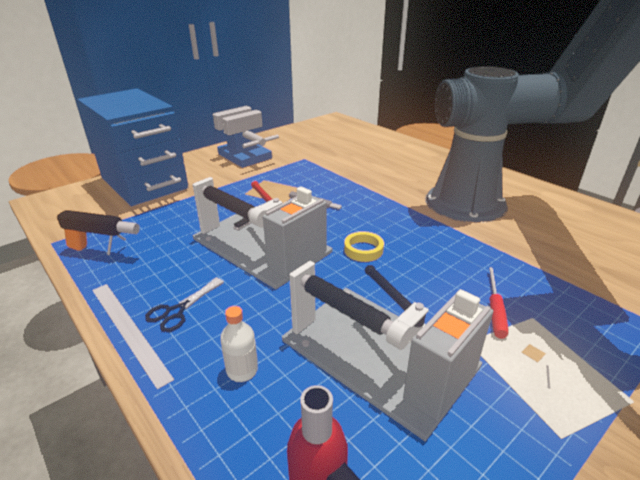

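The top view shows the red stand on the right, with its base spanning about (345-495, 200-305), the red lever from (400,255) to (472,270) and its slide near (373,278). The black stand is on the left.

```bash
python3 - <<'E'
from h import *
s=load('top0'); im=s['image'][185:315,335:515,::-1]
cv2.imwrite('pics/c1.png',cv2.resize(im,None,fx=4.4,fy=4.4,interpolation=cv2.INTER_CUBIC))
E
```

```text
(no output)
```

View pics/c1.png

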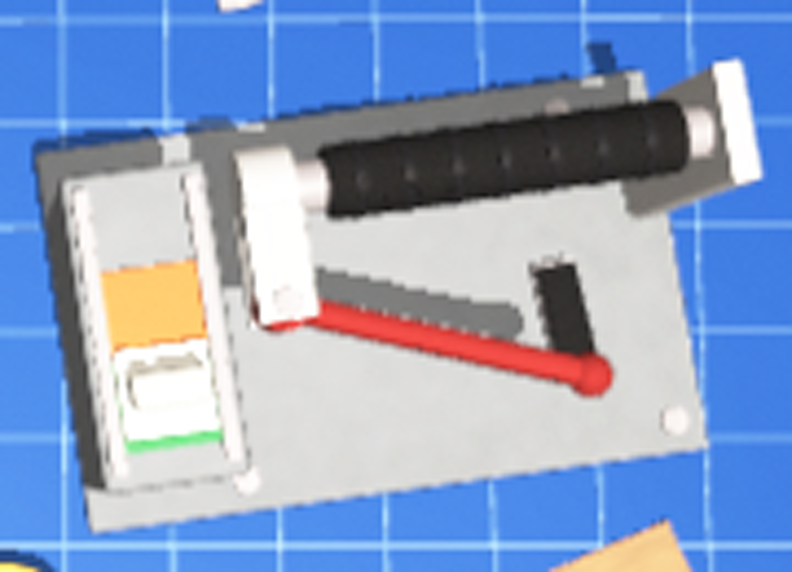

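```bash
cat >> h.py <<'E'
def W(p,X):
    c,sn=np.cos(p[2]),np.sin(p[2]); X=np.asarray(X,float)
    return np.array([p[0]+c*X[0]-sn*X[1],p[1]+sn*X[0]+c*X[1],X[2]])
E
python3 - <<'E'
from h import *
from scipy.optimize import least_squares
s=load('top0')
pts=[((38,148),(.09,.145,.012)),((92,532),(-.09,.145,.012)),((706,447),(-.09,-.145,.012)),((640,72),(.09,-.145,.012)),
((62,183),(.06,.145,.14)),((108,490),(-.07,.145,.14)),((252,478),(-.07,.085,.14)),((200,163),(.06,.085,.14))]
uv=[((a+.5)/4.4-.5+335,(b+.5)/4.4-.5+185) for (a,b),_ in pts]
w=[atz(s,*q,X[2]) for q,(_,X) in zip(uv,pts)]
f=lambda p:np.concatenate([(W(p,X)-v)[:2] for v,(_,X) in zip(w,pts)])
r=least_squares(f,[.5,-.15,0]); print(r.x, (r.fun.reshape(-1,2)*1000).round(1))
for name,q in dict(tabtop=(165,362),tabnear=(165,408),pin=(288,300),tip=(592,375)).items():
    u,v=(q[0]+.5)/4.4-.5+335,(q[1]+.5)/4.4-.5+185
    print(name,dep(s,u,v))
p=r.x; np.save('p.npy',p)
pin=W(p,[-.003,.06,.12]); 
def lever(phi):  # phi joint
    a=.36-phi; d=np.array([-np.sin(a),-np.cos(a)]); n=np.array([-np.cos(a),np.sin(a)])
    return W(p,[*( [-.003,.06]+.1*d+.006*n),.12]),W(p,[*([-.003,.06]+.1*d),.128]),W(p,[*([-.003,.06]+.135*d),.128])
print('pin',pin,'press0',lever(0)[0],'press1',lever(.36)[0])
im=s['image'][:,:,::-1].copy()
for X in [*lever(0),pin]+[W(p,c) for _,c in pts]: 
    u,v=proj(s,X); cv2.circle(im,(round(u),round(v)),1,(255,0,255),-1)
cv2.imwrite('pics/c2.png',cv2.resize(im[185:315,335:515],None,fx=4.4,fy=4.4,interpolation=cv2.INTER_NEAREST))
E
```

```text
[ 0.54494514 -0.19002177  0.135929  ] [[-2.5  1.4]
 [-1.1  0.9]
 [-0.9 -2.3]
 [ 1.3 -2.2]
 [ 2.   1.7]
 [-2.   1.7]
 [ 1.3  0.2]
 [ 2.  -1.4]]
tabtop [ 0.50923126 -0.08045368  0.14593418]
tabnear [ 0.49007677 -0.07770105  0.17072295]
pin [ 0.53446849 -0.13081882  0.14225355]
tip [ 0.50466607 -0.2566906   0.12774294]
pin [ 0.53384216 -0.13098175  0.12      ] press0 [ 0.50577209 -0.22714864  0.12      ] press1 [ 0.54144859 -0.2308724   0.12      ]
```

View pics/c2.png

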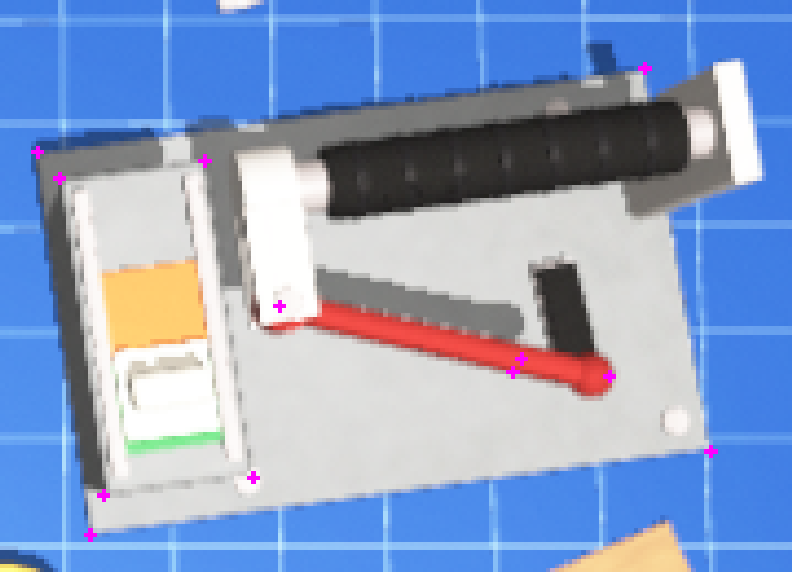

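```bash
python3 - <<'E'
from h import *
from scipy.spatial.transform import Rotation as Ro
R=Ro.from_quat(manip.sense()['tool_rot']).as_matrix(); print(R.round(3))
z=R[:,2]; print('yaw of z',np.degrees(np.arctan2(z[1],z[0])),'y',np.degrees(np.arctan2(R[1,1],R[0,1])), 'stand',np.degrees(.1359))
s=load('top0'); p=np.load('p.npy')
im=s['image'][255:300,350:400,::-1]
cv2.imwrite('pics/c3.png',cv2.resize(im,None,fx=14,fy=13,interpolation=cv2.INTER_CUBIC))
# depth-based tab extents in stand frame
pts=[]
for v in range(255,300):
    for u in range(350,400):
        X=dep(s,u,v)
        d=X[:2]-p[:2]; c,sn=np.cos(p[2]),np.sin(p[2]); pts.append([c*d[0]+sn*d[1],-sn*d[0]+c*d[1],X[2]])
P=np.array(pts); T=P[(P[:,2]>.165)&(P[:,2]<.18)]; print(len(T),T.min(0),T.max(0),T.mean(0))
T=P[(P[:,2]>.142)&(P[:,2]<.150)]; print(len(T),T.min(0),T.max(0))
E
```

```text
[[-0.001 -0.933  0.359]
 [-0.002  0.359  0.933]
 [-1.     0.    -0.002]]
yaw of z 68.98432949333437 y 158.98429154794226 stand 7.786496435827887
151 [-0.03928466  0.09896712  0.16636297] [-0.02542437  0.13074902  0.17490324] [-0.03250169  0.11519291  0.17125648]
595 [-0.06958584  0.06435256  0.14200145] [0.00438171 0.14221015 0.149937  ]
```

View pics/c3.png

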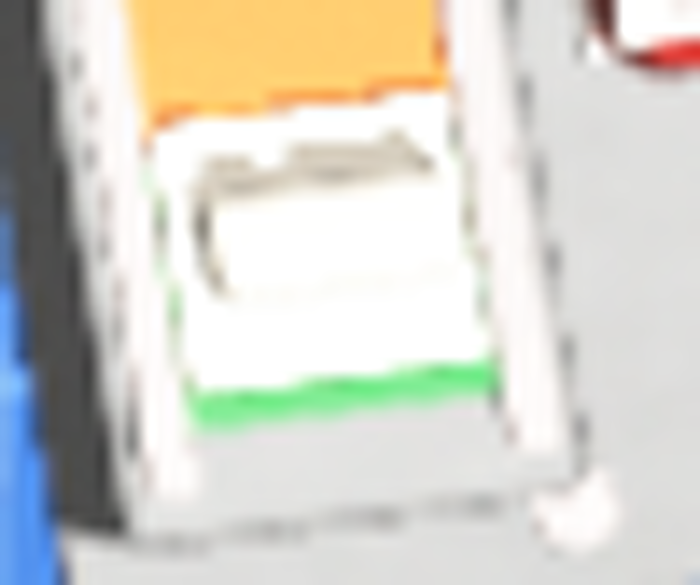

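>>> move_arm --deltas '[0, -15, 0, 0, 0, 0, 0, 0, -15, 0, 0, -7.2, 0, 0, 0, -15, 0, 0, -7.2, 0, 0, 0, -15, 0, 0, -7.2, 0, 0, 0, 0, 0, 0, -7.2, 0, 0, 0, 0, -30, 0, 0, 0, 0, 0, 0, -30, 0, 0, 0, 0, 0, 0, -35, 0, 0, 0, 0, 0, 0, -33, 0, 0, 0, 0, 0, 0, 0, 0, 0, 0, 0]' --force 60

```text
t: 1.1
tcp_pos: [0.3556, 0.6004, 0.2572]
tool_rot: [0.532, -0.466, -0.531, -0.466]
force: [-0.4, -0.5, 0.3]
finger_gap: -0.001
```

>>> move_arm --deltas '[0, 0, 0, -40, 0, 0, 0, 0, 0, 0, -42, 0, 0, 0, 0, 0, 0, -42, 0, 0, 0, 0, 0, 0, -42, 0, 0, 0, 0, 0, 0, -42, 0, 0, 0, 0, 0, 0, -42, 0, 0, 0, 0, 0, 0, -42, 0, 0, 0, 0, 0, 0, -42, 0, 0, 0, 0, 0, 0, -42, 0, 0, 0, 0, 0, 0, -42, 0, 0, 0]'

```text
t: 2.1
tcp_pos: [0.4064, 0.1853, 0.2583]
tool_rot: [-0.533, 0.465, 0.533, 0.465]
force: [0.4, 0.3, 0.3]
finger_gap: -0.003
```

>>> move_arm --deltas '[0, 0, 0, -42, 0, 0, 0, 0, 0, 0, -42, 0, 0, 0, 0, 0, 0, -42, 0, 0, 0, 0, 0, 0, -42, 0, 0, 0, 0, 0, 0, -42, 0, 0, 0, 0, 0, 0, -42, 0, 0, 0, 0, 0, 0, -42, 0, 0, 0, 0, 0, 0, -42, 0, 0, 0, 0, 0, 0, -42, 0, 0, 0, 0, 0, 0, -42, 0, 0, 0]'

```text
t: 3.1
tcp_pos: [0.4639, -0.2302, 0.2582]
tool_rot: [-0.532, 0.465, 0.533, 0.465]
force: [0.1, -0.1, 0.7]
finger_gap: 0.003
```

>>> move_arm --deltas '[0, 0, 0, -5, 0, 0, 0, 0, 0, 0, 0, 0, 0, 0]'

```text
t: 3.3
tcp_pos: [0.4646, -0.2346, 0.2578]
tool_rot: [-0.532, 0.465, 0.533, 0.466]
force: [-1.3, 0.1, -0.5]
finger_gap: -0.001
```

```bash
cat >> h.py <<'E'
def st():
    from scipy.spatial.transform import Rotation as Ro
    p=np.load('p.npy'); m=manip.sense(); d=m['tcp_pos'][:2]-p[:2]; c,sn=np.cos(p[2]),np.sin(p[2])
    R=Ro.from_quat(m['tool_rot']).as_matrix()
    print('t',round(m['t'],2),'stand mm',np.round([1000*(c*d[0]+sn*d[1]),1000*(-sn*d[0]+c*d[1]),1000*m['tcp_pos'][2]],1),'zyaw',np.degrees(np.arctan2(R[1,2],R[0,2])).round(2),'down',R[:,0].round(3),'F',m['force'].round(2),'q',m['q'].round(2),'gap',m['finger_gap'])
E
python3 -c "
from h import *
st(); s=snap('wrist','w1')
snap('top','t1')"
```

```text
t 3.3 stand mm [-85.7 -33.3 257.8] zyaw 97.67 down [-0.001  0.002 -1.   ] F [-1.31  0.08 -0.5 ] q [-0.68  0.32  1.62  0.    1.21 -2.39] gap -0.0012949825927464672
```

```bash
python3 -c "
import cv2
a=cv2.imread('pics/t1.png')[150:400,300:580];cv2.imwrite('pics/t1c.png',cv2.resize(a,None,fx=2.3,fy=2.3))"
```

```text
(no output)
```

View pics/w1.png

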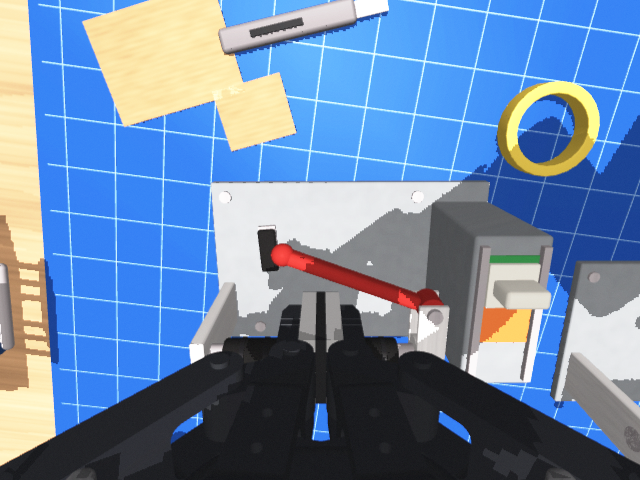

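View pics/t1c.png

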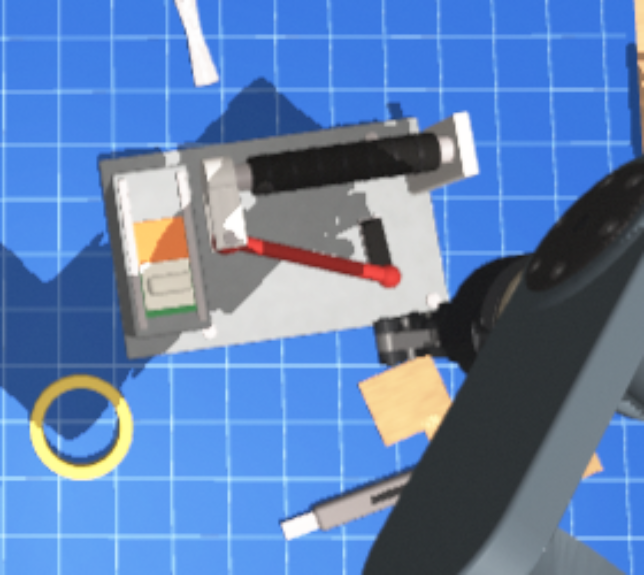

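```bash
python3 -c "
from h import *
m=manip.sense()
for n in('t1','w1'):
    s=load(n); print(n,proj(s,m['tcp_pos']), -np.array(s['R']).T@s['t'])
p=np.load('p.npy'); s=load('w1')
for X in [(-.09,.145,.012),(-.09,-.145,.012),(-.07,.145,.14),(-.07,.085,.14),(-.0395,.115,.16),(-.0522,-.0663,.128),(-.003,.06,.142)]: print(X,np.round(proj(s,W(p,X))))
"
```

```text
t1 (np.float64(480.4424018441141), np.float64(292.6846670413938)) [0.4674559  0.00518008 0.98121511]
w1 (np.float64(325.4787265000357), np.float64(279.9936607149727)) [ 0.3914709  -0.24513562  0.43304729]
(-0.09, 0.145, 0.012) [493. 183.]
(-0.09, -0.145, 0.012) [212. 183.]
(-0.07, 0.145, 0.14) [559. 237.]
(-0.07, 0.085, 0.14) [479. 237.]
(-0.0395, 0.115, 0.16) [526. 286.]
(-0.0522, -0.0663, 0.128) [279. 255.]
(-0.003, 0.06, 0.142) [439. 319.]
```

The wrist view shows the head block, tab and lever tip (282,255) within a few pixels of the stand pose I fitted. The fingers are outside the lever, so I'm going down.

>>> move_arm --deltas '[0, 30, 0, -5, 0, 0, 0, 0, 40, 0, 0, 0, 0, 0, 0, 40, 0, 0, 0, 0, 0, 0, 30, 0, 0, 0, 0, 0, 0, 15, 0, 0, 0, 0, 0, 0, 0, 0, 0, 0, 0, 0, 0, 0, 0, 0, 0, 0, 0]'

```text
t: 4.1
tcp_pos: [0.4659, -0.2381, 0.1039]
tool_rot: [-0.533, 0.464, 0.533, 0.465]
force: [-0.3, -0.5, 1.3]
finger_gap: 0.0
```

```bash
python3 -c "
from h import *
st(); s=snap('wrist','w2')"
```

```text
t 4.1 stand mm [-84.8 -36.9 103.9] zyaw 97.88 down [-0.  0. -1.] F [-0.33 -0.5   1.31] q [-0.69  0.53  1.78  0.    0.83 -2.39] gap 0.0004886358932599186
```

View pics/w2.png

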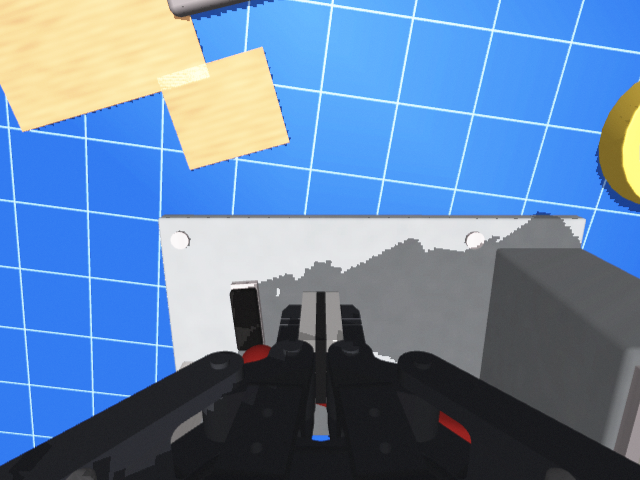

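The fingers are down beside the lever; its red tip shows at (257,353). Next I close in slowly.

>>> move_arm --deltas '[0, 0, -6, 0, 0, 0, 0, 0, 0, -6, 0, 0, 0, 0, 0, 0, -4, 0, 0, 0, 0, 0, 0, -3, 0, 0, 0, 0, 0, 0, -3, 0, 0, 0, 0, 0, 0, -3, 0, 0, 0, 0, 0, 0, -3, 0, 0, 0, 0, 0, 0, 0, 0, 0, 0, 0]'

```text
t: 4.95
tcp_pos: [0.4939, -0.2357, 0.1034]
tool_rot: [0.533, -0.465, -0.533, -0.465]
force: [0.1, -0.4, -0.2]
finger_gap: -0.001
```

```bash
python3 -c "
from h import *
st()"
```

```text
t 4.95 stand mm [-56.7 -38.4 103.4] zyaw 97.79 down [ 0. -0. -1.] F [ 0.14 -0.36 -0.24] q [-0.65  0.56  1.72  0.    0.87 -2.36] gap -0.0006504704763224195
```

>>> move_arm --deltas '[0, 0, -3, 0, 0, 0, 0, 0, 0, -3, 0, 0, 0, 0, 0, 0, -3, 0, 0, 0, 0, 0, 0, 0, 0, 0, 0, 0]'

```text
t: 5.35
tcp_pos: [0.503, -0.2345, 0.1035]
tool_rot: [0.533, -0.465, -0.533, -0.465]
force: [0.6, 0.4, 0.3]
finger_gap: -0.001
```

```bash
python3 -c "
from h import *
st(); snap('wrist','w3');snap('scene','s3')"
```

```text
t 5.35 stand mm [-47.6 -38.4 103.5] zyaw 97.79 down [ 0.001 -0.    -1.   ] F [0.63 0.4  0.35] q [-0.64  0.56  1.7   0.    0.88 -2.34] gap -0.0006827859924063996
```

View pics/s3.png

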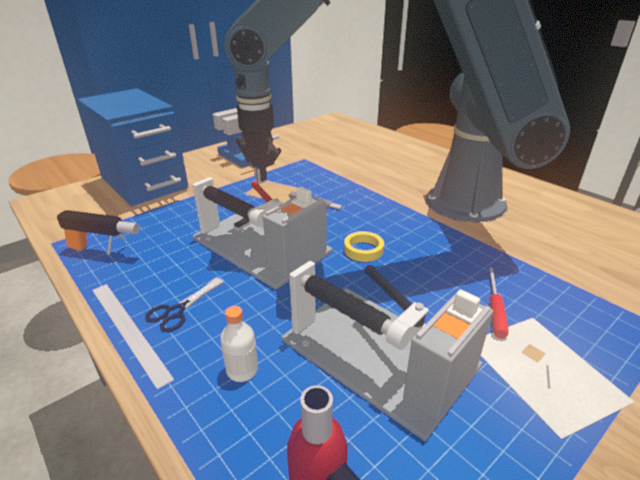

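View pics/w3.png

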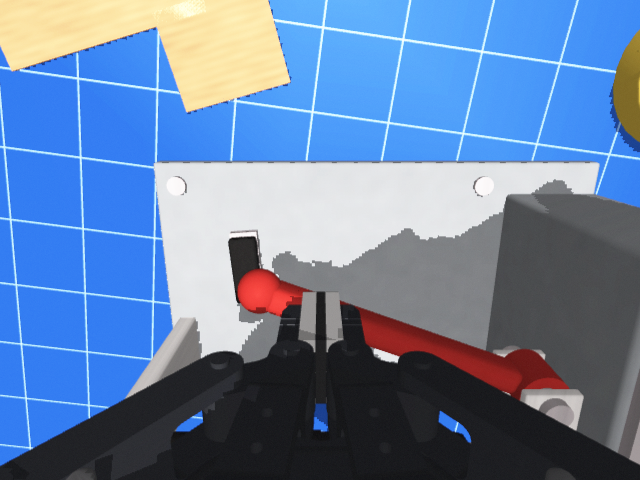

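```bash
python3 -c "
from h import *
p=np.load('p.npy')
def S(X):
    d=X[:2]-p[:2]; c,sn=np.cos(p[2]),np.sin(p[2]); return np.round(1000*np.array([c*d[0]+sn*d[1],-sn*d[0]+c*d[1],X[2]]),1)
a=load('w1');b=load('w3')
print(S(atz(a,282,255,.12)),S(atz(b,258,291,.12)),S(dep(b,258,291)))
for X in [(-.09,.145,.012),(-.09,-.145,.012),(-.003,.06,.142)]: print(X,np.round(proj(b,W(p,X))))
for q in [(320,300),(308,300),(335,300),(320,330),(300,290),(350,330),(385,330)]: print(q,S(dep(b,*q)))
a=.36
print('knob phi0', -3-135*np.sin(a), 60-135*np.cos(a))
cv2.imwrite('pics/w3c.png',cv2.resize(b['image'][240:420,200:420,::-1],None,fx=3.3,fy=3.3,interpolation=cv2.INTER_CUBIC))
"
```

```text
[-49.4 -64.5 120. ] [-49.6 -65.  120. ] [-53.7 -63.5 129.1]
(-0.09, 0.145, 0.012) [606. 164.]
(-0.09, -0.145, 0.012) [156. 163.]
(-0.003, 0.06, 0.142) [565. 420.]
(320, 300) [-58.  -38.9 146.2]
(308, 300) [-58.4 -43.1 147. ]
(335, 300) [-58.9 -33.6 148. ]
(320, 330) [-59.2 -38.9 169.2]
(300, 290) [-49.4 -47.4 118.7]
(350, 330) [-55.1 -29.3 161.9]
(385, 330) [-34.7 -11.8 126.3]
knob phi0 -50.55702149213714 -66.3460711965212
```

View pics/w3c.png

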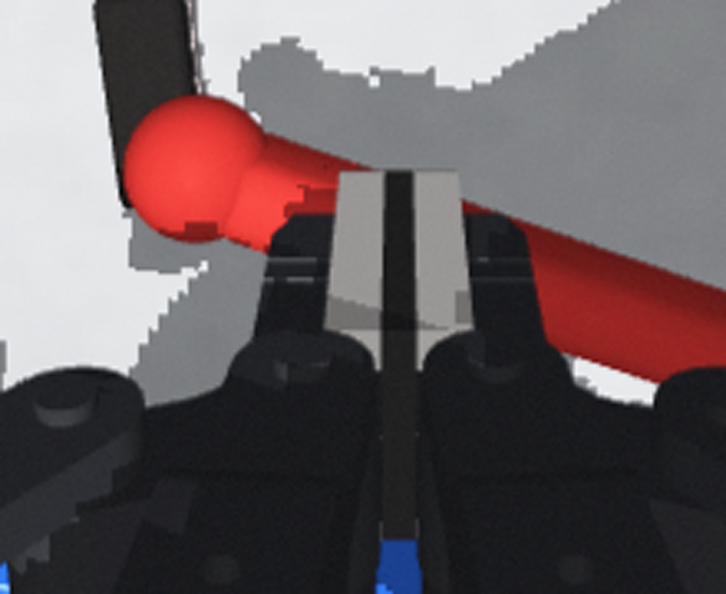

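```bash
python3 -c "
from h import *
p=np.load('p.npy')
def S(X):
    d=X[:2]-p[:2]; c,sn=np.cos(p[2]),np.sin(p[2]); return np.round(1000*np.array([c*d[0]+sn*d[1],-sn*d[0]+c*d[1],X[2]]),1)
b=load('w3');s=load('s3')
for z in(.1035,.12,.13,.14,.15,.17):
  print(z,np.round(proj(b,W(p,(-.0476,-.0384,z)))),np.round(proj(b,W(p,(-.0586,-.0384,z)))),np.round(proj(s,W(p,(-.0476,-.0384,z)))))
for v in range(284,345,5): print(v,S(dep(b,320,v)),S(dep(b,313,v)),S(dep(b,332,v)))
cv2.imwrite('pics/s3c.png',cv2.resize(s['image'][120:260,180:340,::-1],None,fx=4.2,fy=4.2,interpolation=cv2.INTER_CUBIC))
"
```

```text
0.1035 [321. 280.] [321. 258.] [262. 195.]
0.12 [321. 295.] [321. 271.] [261. 188.]
0.13 [321. 306.] [321. 281.] [261. 184.]
0.14 [321. 318.] [321. 291.] [260. 180.]
0.15 [321. 332.] [321. 303.] [260. 176.]
0.17 [321. 365.] [322. 333.] [259. 168.]
284 [ -5.6 -39.1  11.5] [ -5.7 -44.   11.7] [ -5.4 -30.6  11. ]
289 [ -1.6 -39.1  11.1] [ -1.4 -44.   10.8] [ -1.9 -30.6  11.7]
294 [-58.6 -38.9 142.4] [-58.6 -41.4 142.5] [-58.8 -34.6 142.8]
299 [-58.4 -38.9 146.1] [-58.8 -41.3 146.9] [-58.7 -34.7 146.7]
304 [-58.3 -38.9 150. ] [-58.9 -41.3 151. ] [-58.3 -34.7 149.9]
309 [-59.1 -38.9 155.3] [-58.2 -41.2 153.5] [-59.4 -34.9 155.9]
314 [-58.7 -38.9 158. ] [-58.8 -41.1 158.1] [-58.8 -35.  158.2]
319 [-58.4 -38.9 160.8] [-58.6 -41.1 161.2] [-58.8 -35.  161.5]
324 [-58.7 -38.9 164.6] [-58.9 -41.  165. ] [-58.6 -35.1 164.4]
329 [-58.9 -38.9 168. ] [-58.8 -41.  167.9] [-59.1 -35.2 168.3]
334 [-58.4 -38.9 170.1] [-58.3 -40.9 169.9] [-58.3 -35.3 169.9]
339 [-58.6 -38.8 173.3] [-58.4 -40.9 172.9] [-58.6 -35.4 173.3]
344 [-57.1 -38.8 173.5] [-56.9 -40.9 173.1] [-60.6 -35.5 179.2]
```

View pics/s3c.png

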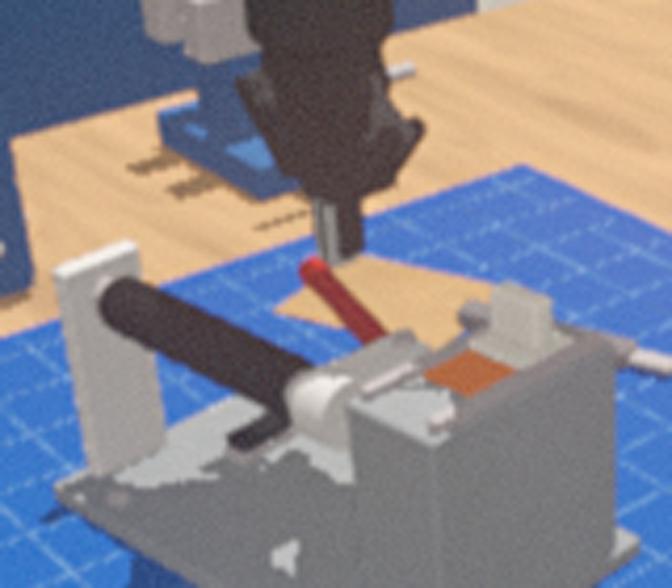

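Both cameras put the real fingertips at z ≈ 0.140, although the reported TCP is 0.1035. In the wrist depth the finger face ends at row 292, and in the scene the tip is at (262,182). There has also been no contact, so the fingers are passing above the lever. I'll back out and go lower, by eye.

>>> move_arm --deltas '[0, 0, 12, 0, 0, 0, 0, 0, 0, 14, 0, 0, 0, 0, 0, 0, 12, 0, 0, 0, 0, 0, 0, 2, 0, 0, 0, 0, 0, 10, 0, 0, 0, 0, 0, 0, 10, 0, 0, 0, 0, 0, 0, 10, 0, 0, 0, 0, 0, 6, 0, 0, 0, 0, 0, 0, 0, 0, 0, 0, 0, 0]'

```text
invalid input at $.deltas: expected a multiple of 7 numbers
```

```bash
python3 -c "
from h import *
st(); b=snap('wrist','w4')
p=np.load('p.npy')
def S(X):
    d=X[:2]-p[:2]; c,sn=np.cos(p[2]),np.sin(p[2]); return np.round(1000*np.array([c*d[0]+sn*d[1],-sn*d[0]+c*d[1],X[2]]),1)
for v in (288,290,292,294,296,304,320,340): print(v,S(dep(b,313,v)),S(dep(b,332,v)))
snap('scene','s4')
s=load('s4');cv2.imwrite('pics/s4c.png',cv2.resize(s['image'][120:260,180:340,::-1],None,fx=4.2,fy=4.2,interpolation=cv2.INTER_CUBIC))
"
```

```text
t 5.45 stand mm [-48.1 -38.2 103.4] zyaw 97.8 down [-0. -0. -1.] F [ 0.05 -0.01  0.42] q [-0.64  0.56  1.7  -0.    0.88 -2.34] gap -0.000980029020135373
288 [ -3.  -43.8  11.3] [ -2.6 -30.3  10.5]
290 [ -1.5 -43.8  11.3] [ -1.3 -30.3  11. ]
292 [-58.5 -41.3 139.4] [-58.8 -34.3 140. ]
294 [-59.1 -41.2 142.5] [-58.8 -34.3 141.8]
296 [-59.6 -41.2 145.3] [-59.4 -34.4 144.8]
304 [-59.1 -41.1 150.6] [-58.7 -34.5 149.7]
320 [-59.5 -40.9 162.6] [-59.7 -34.9 163.1]
340 [-58.9 -40.7 173.5] [-58.7 -35.2 173.1]
```

View pics/s4c.png

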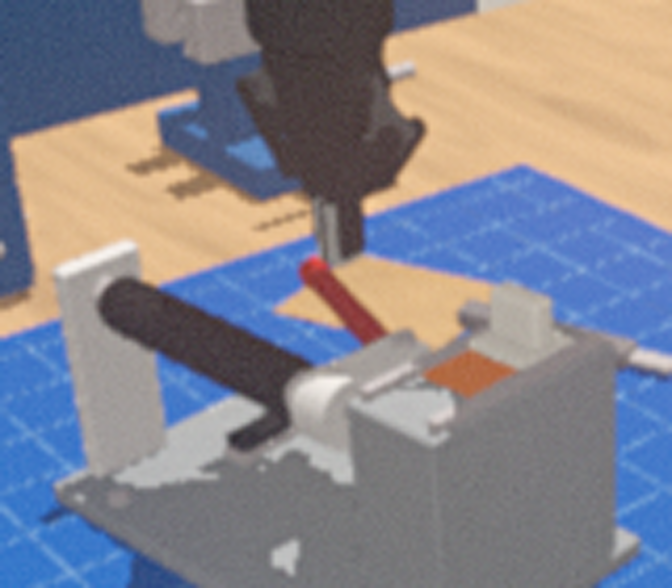

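View pics/w4.png

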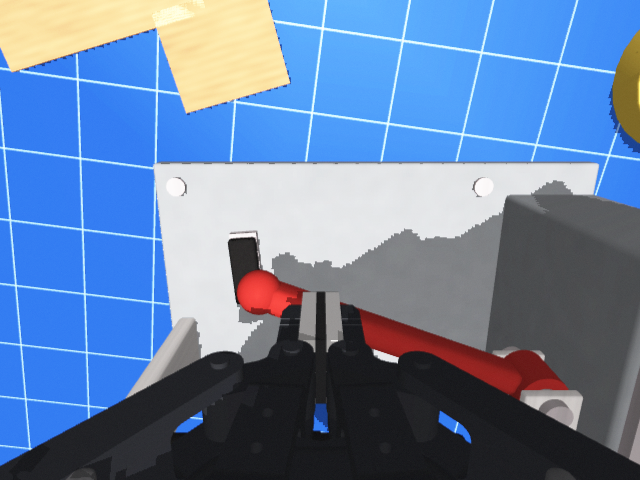

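That call was refused because one row was malformed, so nothing moved. The views again put the fingertip at z ≈ 0.139. I'm repeating the retreat and descent with the rows corrected.

>>> move_arm --deltas '[0, 0, 12, 0, 0, 0, 0, 0, 0, 14, 0, 0, 0, 0, 0, 0, 12, 0, 0, 0, 0, 0, 0, 0, 0, 0, 0, 0, 0, 10, 0, 0, 0, 0, 0, 0, 10, 0, 0, 0, 0, 0, 0, 10, 0, 0, 0, 0, 0, 0, 6, 0, 0, 0, 0, 0, 0, 0, 0, 0, 0, 0, 0]'

```text
t: 6.45
tcp_pos: [0.4642, -0.2389, 0.0659]
tool_rot: [-0.532, 0.465, 0.534, 0.465]
force: [-0.4, 0.3, -0.5]
finger_gap: 0.0
```

```bash
python3 -c "
from h import *
st(); b=snap('wrist','w5')
p=np.load('p.npy')
def S(X):
    d=X[:2]-p[:2]; c,sn=np.cos(p[2]),np.sin(p[2]); return np.round(1000*np.array([c*d[0]+sn*d[1],-sn*d[0]+c*d[1],X[2]]),1)
for v in (290,292,294,304,320,340): print(v,S(dep(b,313,v)),S(dep(b,332,v)))
snap('scene','s5')
s=load('s5');cv2.imwrite('pics/s5c.png',cv2.resize(s['image'][120:260,180:340,::-1],None,fx=4.2,fy=4.2,interpolation=cv2.INTER_CUBIC))
"
```

```text
t 6.45 stand mm [-86.6 -37.5  65.9] zyaw 97.8 down [-0.002  0.002 -1.   ] F [-0.43  0.32 -0.51] q [-0.69  0.6   1.8   0.    0.75 -2.4 ] gap 0.00023889546929445614
290 [-56.4 -42.2   9.9] [-57.1 -30.6  11.4]
292 [-97.6 -40.6 103.5] [-97.4 -33.7 103.1]
294 [-98.  -40.6 106. ] [-97.7 -33.7 105.4]
304 [-97.5 -40.5 113.1] [-98.  -34.  114.1]
320 [-97.3 -40.3 124.1] [-96.8 -34.2 123.2]
340 [-97.1 -40.1 135.7] [-97.4 -34.6 136.3]
```

View pics/s5c.png

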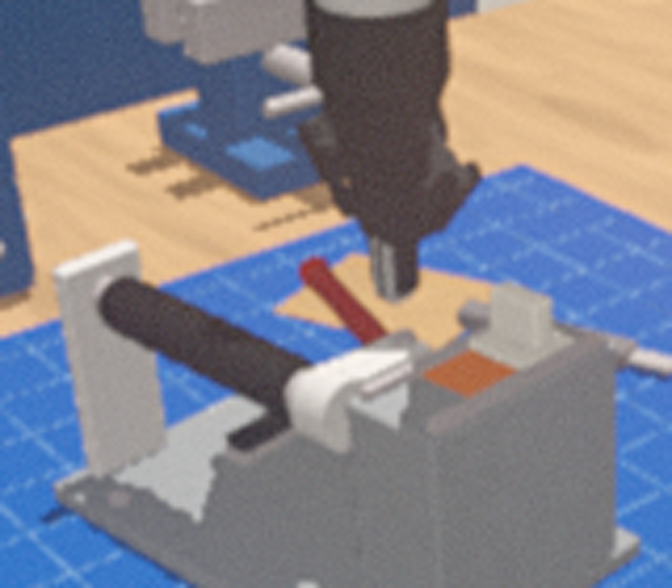

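View pics/w5.png

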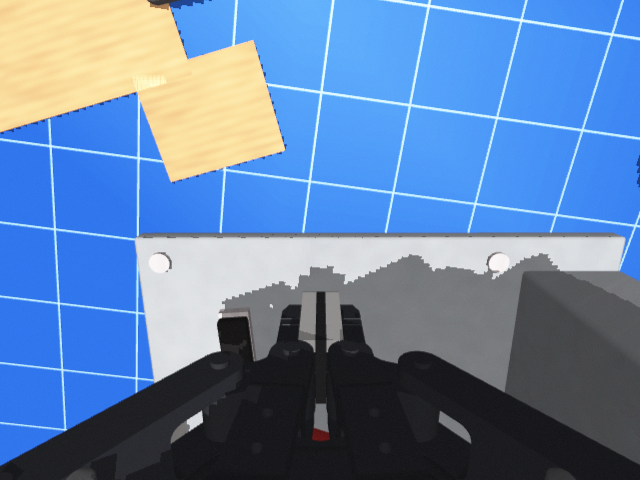

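The tip is now at z ≈ 0.103, with the lever at 0.112–0.128 in front of it and nothing touching. Closing in slowly again.

>>> move_arm --deltas '[0, 0, -6, 0, 0, 0, 0, 0, 0, -6, 0, 0, 0, 0, 0, 0, -4, 0, 0, 0, 0, 0, 0, -3, 0, 0, 0, 0, 0, 0, -3, 0, 0, 0, 0, 0, 0, -3, 0, 0, 0, 0, 0, 0, -2, 0, 0, 0, 0, 0, 0, 0, 0, 0, 0, 0]'

```text
t: 7.35
tcp_pos: [0.4909, -0.2357, 0.0673]
tool_rot: [-0.532, 0.465, 0.533, 0.465]
force: [-0.8, 1.5, 1.5]
finger_gap: -0.003
```

```bash
python3 -c "
from h import *
st()"
```

```text
t 7.35 stand mm [-59.7 -37.9  67.3] zyaw 97.81 down [-0.002  0.    -1.   ] F [-0.83  1.45  1.46] q [-0.65  0.61  1.75 -0.    0.78 -2.36] gap -0.002800544349503235
```

>>> move_arm --deltas '[0, 0, -3, 0, 0, 0, 0, 0, 0, -3, 0, 0, 0, 0, 0, 0, 0, 0, 0, 0, 0]'

```text
t: 7.65
tcp_pos: [0.4973, -0.2351, 0.0672]
tool_rot: [-0.533, 0.465, 0.533, 0.465]
force: [-3.3, -2.0, 0.3]
finger_gap: 0.002
```

```bash
python3 -c "
from h import *
st(); b=snap('wrist','w6')"
```

```text
t 7.65 stand mm [-53.3 -38.2  67.2] zyaw 97.8 down [-0.001  0.    -1.   ] F [-3.33 -1.99  0.26] q [-0.64  0.62  1.73 -0.    0.79 -2.35] gap 0.0019586712979170156
```

View pics/w6.png

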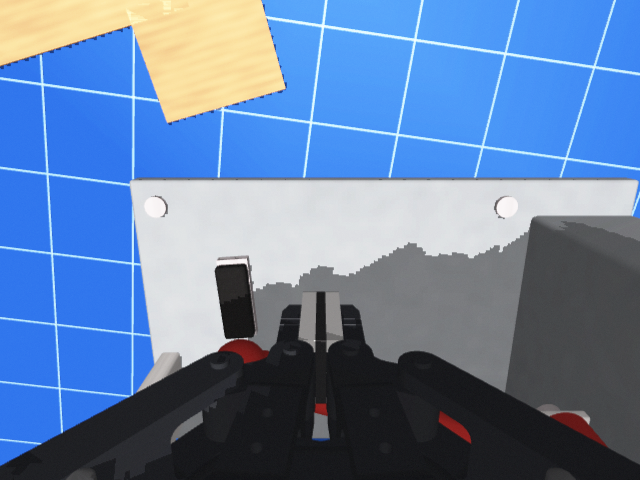

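We have contact: about 3.3 N against the lever, and the fingers are on its outer side with the red knob at (243,352). I'm pressing on in small steps.

>>> move_arm --deltas '[0, 0, -3, 0, 0, 0, 0, 0, 0, -3, 0, 0, 0, 0, 0, 0, -3, 0, 0, 0, 0, 0, 0, -3, 0, 0, 0, 0, 0, 0, -3, 0, 0, 0, 0, 0, 0, -3, 0, 0, 0, 0, 0, 0, -3, 0, 0, 0, 0, 0, 0, 0, 0, 0, 0, 0]'

```text
t: 8.5
tcp_pos: [0.5185, -0.2329, 0.0675]
tool_rot: [0.533, -0.465, -0.533, -0.464]
force: [-5.3, -5.3, 1.0]
finger_gap: -0.003
```

```bash
python3 -c "
from h import *
st()"
```

```text
t 8.5 stand mm [-32.  -38.9  67.5] zyaw 97.82 down [-0.    -0.001 -1.   ] F [-5.34 -5.33  0.97] q [-0.62  0.63  1.69 -0.    0.82 -2.32] gap -0.0034561517318761103
```

>>> move_arm --deltas '[0, 0, -2, -1, 0, 0, 0, 0, 0, -2, -1, 0, 0, 0, 0, 0, -2, -1, 0, 0, 0, 0, 0, -2, 0, 0, 0, 0, 0, 0, 0, 0, 0, 0, 0]'

```text
t: 9.0
tcp_pos: [0.5257, -0.2329, 0.0675]
tool_rot: [-0.532, 0.465, 0.534, 0.465]
force: [-5.9, 0.3, 4.2]
finger_gap: -0.003
```

```bash
python3 -c "
from h import *
st()"
```

```text
t 9.0 stand mm [-24.9 -39.9  67.5] zyaw 97.81 down [-0.003  0.002 -1.   ] F [-5.85  0.34  4.2 ] q [-0.61  0.64  1.67  0.    0.84 -2.32] gap -0.003041951628015737
```

>>> move_arm --deltas '[0, 0, -2, -1, 0, 0, 0, 0, 0, -1.5, 0, 0, 0, 0, 0, 0, 0, 0, 0, 0, 0]'

```text
t: 9.3
tcp_pos: [0.5288, -0.2328, 0.0673]
tool_rot: [-0.531, 0.465, 0.535, 0.465]
force: [-7.3, 0.3, 3.9]
finger_gap: 0.0
```

```bash
python3 -c "
from h import *
st()"
```

```text
t 9.3 stand mm [-21.8 -40.2  67.3] zyaw 97.81 down [-0.004  0.003 -1.   ] F [-7.33  0.28  3.94] q [-0.61  0.65  1.66  0.    0.84 -2.32] gap 0.00027407902990607197
```

>>> move_arm --deltas '[0, 0, -1.5, 0, 0, 0, 0, 0, 0, -1, 0, 0, 0, 0, 0, 0, 0, 0, 0, 0, 0]'

```text
t: 9.6
tcp_pos: [0.5295, -0.2328, 0.0674]
tool_rot: [-0.531, 0.465, 0.536, 0.464]
force: [-9.6, -0.5, 5.4]
finger_gap: 0.002
```

```bash
python3 -c "
from h import *
st(); b=snap('wrist','w7')
snap('scene','s7')
s=load('s7');cv2.imwrite('pics/s7c.png',cv2.resize(s['image'][120:260,180:340,::-1],None,fx=4.2,fy=4.2,interpolation=cv2.INTER_CUBIC))
snap('top','t7')
s=load('t7');cv2.imwrite('pics/t7c.png',cv2.resize(s['image'][185:315,335:515,::-1],None,fx=4.4,fy=4.4,interpolation=cv2.INTER_CUBIC))"
```

```text
t 9.6 stand mm [-21.1 -40.3  67.4] zyaw 97.86 down [-0.007  0.003 -1.   ] F [-9.58 -0.47  5.4 ] q [-0.61  0.65  1.65 -0.    0.85 -2.31] gap 0.0015475015428807763
```

View pics/t7c.png

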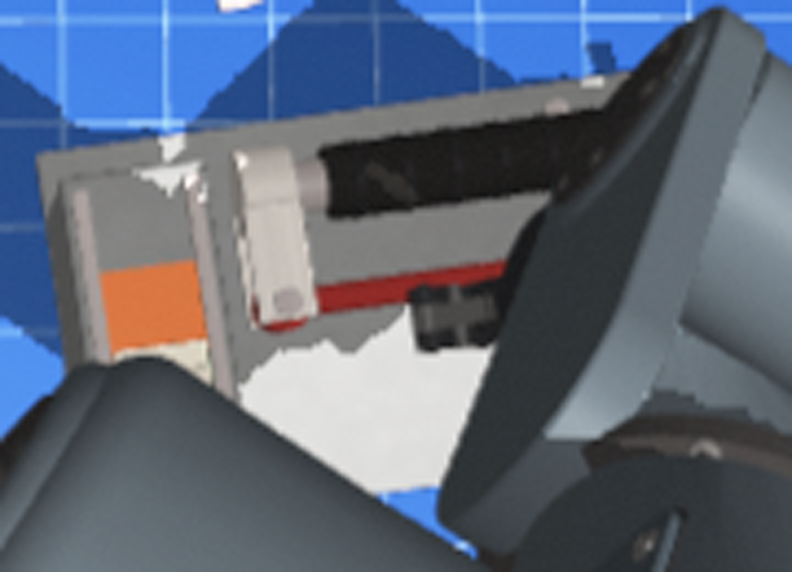

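View pics/s7c.png

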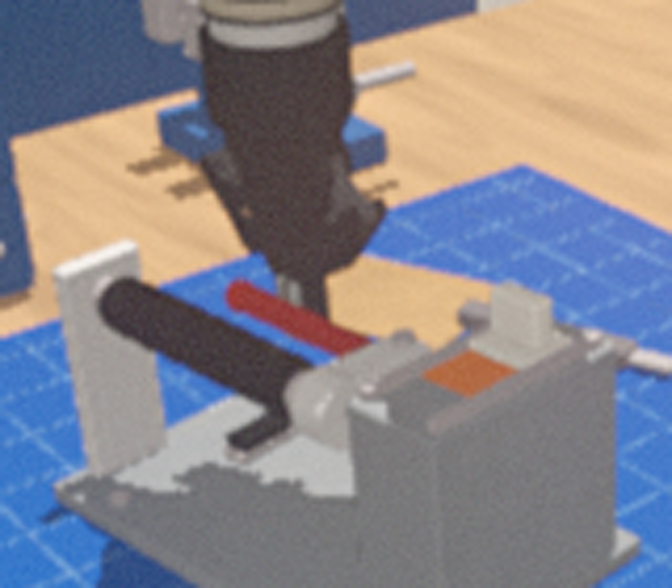

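View pics/w7.png

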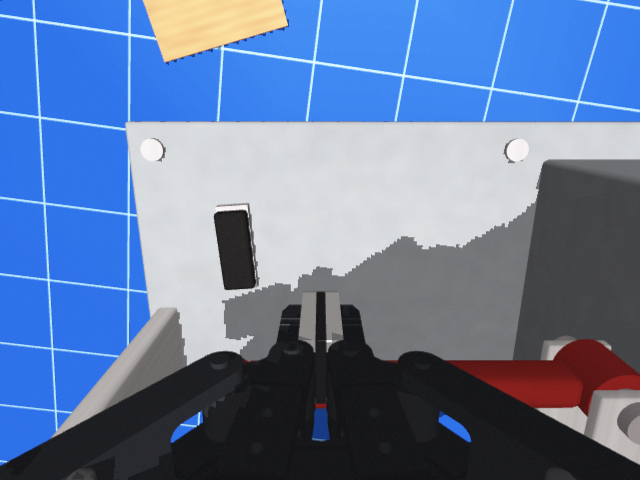

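The top view shows the lever parallel to the bar. In the last step the TCP moved only 0.7 mm of the 2.5 commanded and the force rose to 9.6 N, so this is the stop. I'll add a touch more and hold.

>>> move_arm --deltas '[0, 0, -1, 0, 0, 0, 0, 0, 0, -1, 0, 0, 0, 0, 0, 0, 0, 0, 0, 0, 0, 0, 0, 0, 0, 0, 0, 0]'

```text
t: 10.15
tcp_pos: [0.5293, -0.2327, 0.0673]
tool_rot: [-0.53, 0.466, 0.537, 0.463]
force: [-14.1, -2.8, 7.4]
finger_gap: -0.005
```

```bash
python3 -c "
from h import *
st()"
```

```text
t 10.15 stand mm [-21.2 -40.2  67.3] zyaw 97.89 down [-0.011  0.003 -1.   ] F [-14.12  -2.77   7.4 ] q [-0.61  0.65  1.65 -0.    0.85 -2.31] gap -0.004675664882095231
```

>>> move_arm --deltas '[0, 0, 0, 0, 0, 0, 0, 0, 0, 0, 0, 0, 0, 0, 0, 0, 0, 0, 0, 0, 0, 0, 0, 0, 0, 0, 0, 0, 0, 0, 0, 0, 0, 0, 0, 0, 0, 0, 0, 0, 0, 0, 0, 0, 0, 0, 0, 0, 0, 0, 0, 0, 0, 0, 0, 0, 0, 0, 0, 0, 0, 0, 0, 0, 0, 0, 0, 0, 0, 0]'

```text
t: 11.15
tcp_pos: [0.5293, -0.2327, 0.0673]
tool_rot: [-0.53, 0.466, 0.537, 0.463]
force: [-14.8, -2.6, 7.0]
finger_gap: -0.004
```

```bash
python3 -c "
from h import *
st()"
```

```text
t 11.15 stand mm [-21.2 -40.2  67.3] zyaw 97.88 down [-0.011  0.003 -1.   ] F [-14.8  -2.6   7. ] q [-0.61  0.65  1.65 -0.    0.85 -2.31] gap -0.003986692092771775
```

The lever has been at its stop for over a second, at about 15 N. Now I ease it out slowly.

>>> move_arm --deltas '[0, 0, 2, 0, 0, 0, 0, 0, 0, 2, 0, 0, 0, 0, 0, 0, 2, 0, 0, 0, 0, 0, 0, 2, 0.5, 0, 0, 0, 0, 0, 2, 0.5, 0, 0, 0, 0, 0, 2, 0.5, 0, 0, 0, 0, 0, 2, 0.5, 0, 0, 0, 0, 0, 2, 0.5, 0, 0, 0, 0, 0, 2, 0.5, 0, 0, 0, 0, 0, 2, 0.5, 0, 0, 0]'

```text
t: 12.15
tcp_pos: [0.5138, -0.2328, 0.0674]
tool_rot: [-0.532, 0.465, 0.533, 0.465]
force: [-4.5, -1.1, 1.7]
finger_gap: 0.002
```

```bash
python3 -c "
from h import *
st()"
```

```text
t 12.15 stand mm [-36.6 -38.2  67.4] zyaw 97.8 down [-0.001  0.001 -1.   ] F [-4.53 -1.13  1.68] q [-0.62  0.63  1.7  -0.    0.82 -2.33] gap 0.0020713973811638305
```

>>> move_arm --deltas '[0, 0, 2, 0, 0, 0, 0, 0, 0, 2, 0, 0, 0, 0, 0, 0, 2, 0, 0, 0, 0, 0, 0, 2, 0, 0, 0, 0, 0, 0, 2, 0, 0, 0, 0, 0, 0, 2, 0, 0, 0, 0, 0, 0, 2, 0, 0, 0, 0, 0, 0, 2, 0, 0, 0, 0, 0, 0, 2, 0, 0, 0, 0, 0, 0, 2, 0, 0, 0, 0]'

```text
t: 13.15
tcp_pos: [0.4948, -0.2364, 0.0675]
tool_rot: [0.533, -0.465, -0.532, -0.465]
force: [-2.6, 2.8, -0.5]
finger_gap: 0.001
```

```bash
python3 -c "
from h import *
st()"
```

```text
t 13.15 stand mm [-55.9 -39.1  67.5] zyaw 97.77 down [ 0.001 -0.001 -1.   ] F [-2.57  2.83 -0.46] q [-0.65  0.62  1.74  0.    0.79 -2.36] gap 0.0005455917238545917
```

>>> move_arm --deltas '[0, 0, 2, 0, 0, 0, 0, 0, 0, 2, 0, 0, 0, 0, 0, 0, 2, 0, 0, 0, 0, 0, 0, 2, 0, 0, 0, 0, 0, 0, 2, 0, 0, 0, 0, 0, 0, 2, 0, 0, 0, 0, 0, 0, 2, 0, 0, 0, 0, 0, 0, 2, 0, 0, 0, 0, 0, 0, 2, 0, 0, 0, 0, 0, 0, 2, 0, 0, 0, 0]'

```text
t: 14.15
tcp_pos: [0.4746, -0.2388, 0.0674]
tool_rot: [0.533, -0.465, -0.533, -0.465]
force: [-0.9, -0.5, -0.4]
finger_gap: -0.001
```

```bash
python3 -c "
from h import *
st()"
```

```text
t 14.15 stand mm [-76.3 -38.8  67.4] zyaw 97.79 down [ 0. -0. -1.] F [-0.86 -0.52 -0.37] q [-0.68  0.6   1.78 -0.    0.76 -2.38] gap -0.000992698807071872
```

>>> move_arm --deltas '[0, 0, 8, 0, 0, 0, 0, 0, -35, 3, 0, 0, 0, 0, 0, -40, 0, 0, 0, 0, 0, 0, -40, 0, 0, 0, 0, 0, 0, 0, 0, 0, 0, 0, 0]'

```text
t: 14.65
tcp_pos: [0.4666, -0.2428, 0.1876]
tool_rot: [0.537, -0.465, -0.529, -0.465]
force: [-0.3, -0.3, 0.8]
finger_gap: -0.004
```

```bash
python3 -c "
from h import *
st(); b=snap('wrist','w8')
s=snap('top','t8');cv2.imwrite('pics/t8c.png',cv2.resize(s['image'][185:315,335:515,::-1],None,fx=4.4,fy=4.4,interpolation=cv2.INTER_CUBIC))"
```

```text
t 14.65 stand mm [-84.8 -41.6 187.6] zyaw 97.79 down [ 0.009 -0.008 -1.   ] F [-0.31 -0.31  0.81] q [-0.69  0.4   1.7  -0.    1.02 -2.4 ] gap -0.003828511858264463
```

View pics/w8.png

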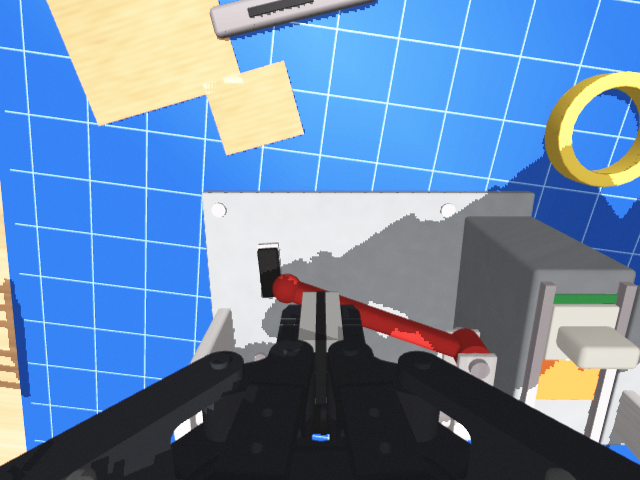

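View pics/t8c.png

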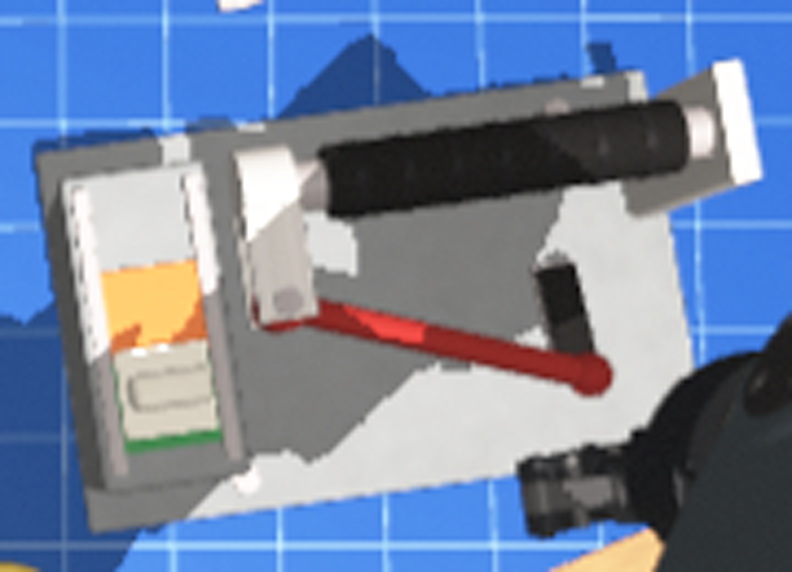

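The lever is back where it started, with its tip at (592,375) as at the beginning, and the slide is unmoved. Moving on to the tab.

>>> move_arm --deltas '[0, 0, 0, 35, 0, 0, 0, 0, 0, 0, 45, 0, 0, 0, 0, 0, 0, 45, 0, 0, 0, 0, 0, 0, 32, 0, 0, 0, 0, 0, 0, 0, 0, 0, 0, 0, 25, 0, 0, 0, 0, 0, 0, 25, 0, 0, 0, 0, 0, 0, 18, 0, 0, 0, 0, 0, 0, 0, 0, 0, 0, 0, 0, 0, 0, 0, 0, 0, 0, 0]'

```text
t: 15.75
tcp_pos: [0.4421, -0.085, 0.1137]
tool_rot: [-0.532, 0.465, 0.533, 0.465]
force: [0.0, 0.6, 0.4]
finger_gap: -0.002
```

```bash
python3 -c "
from h import *
st(); b=snap('wrist','w9')
p=np.load('p.npy')
def S(X):
    d=X[:2]-p[:2]; c,sn=np.cos(p[2]),np.sin(p[2]); return np.round(1000*np.array([c*d[0]+sn*d[1],-sn*d[0]+c*d[1],X[2]]),1)
for v in (290,292,294,304,320,340): print(v,S(dep(b,313,v)),S(dep(b,332,v)))
"
```

```text
t 15.75 stand mm [-87.6 117.9 113.7] zyaw 97.75 down [-0.002  0.001 -1.   ] F [0.03 0.57 0.36] q [-0.44  0.44  1.94 -0.    0.76 -2.14] gap -0.002015468612341799
290 [-71.  113.6  87.8] [-70.6 123.8  86.9]
292 [-161.3  117.4  289. ] [-98.4 121.8 150.6]
294 [-98.9 114.9 153.5] [-98.4 121.8 152.3]
304 [-98.2 115.  160.1] [-98.7 121.5 161.1]
320 [-98.1 115.2 171.4] [-98.7 121.2 172.4]
340 [-98.1 115.4 183.5] [-98.7 120.9 184.5]
```

View pics/w9.png

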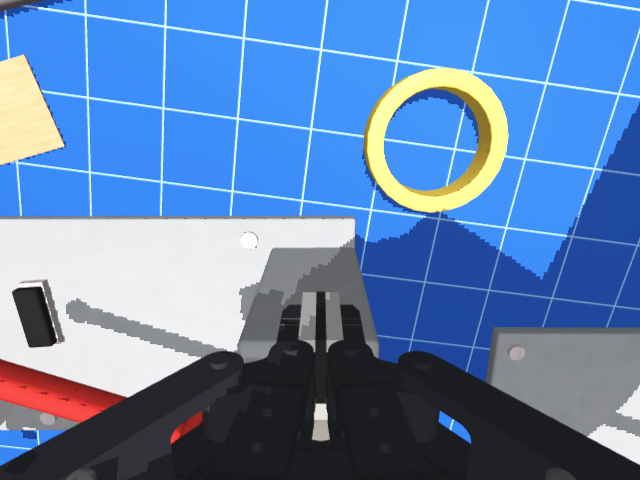

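>>> move_arm --deltas '[0, -4, 0, -3, 0, 0, 0, 0, 0, -8, 0, 0, 0, 0, 0, 0, -10, 0, 0, 0, 0, 0, 0, -8, 0, 0, 0, 0, 0, 0, -5, 0, 0, 0, 0, 0, 0, -5, 0, 0, 0, 0, 0, 0, -5, 0, 0, 0, 0, 0, 0, -5, 0, 0, 0, 0, 0, 0, 0, 0, 0, 0, 0]'

```text
t: 16.7
tcp_pos: [0.4891, -0.0812, 0.1183]
tool_rot: [0.533, -0.465, -0.533, -0.465]
force: [0.2, 0.3, -0.2]
finger_gap: 0.001
```

```bash
python3 -c "
from h import *
st(); b=snap('wrist','w10')
"
```

```text
t 16.7 stand mm [-40.6 115.4 118.3] zyaw 97.79 down [ 0.  0. -1.] F [ 0.18  0.28 -0.2 ] q [-0.39  0.48  1.83  0.    0.83 -2.1 ] gap 0.0011249137766726897
```

View pics/w10.png

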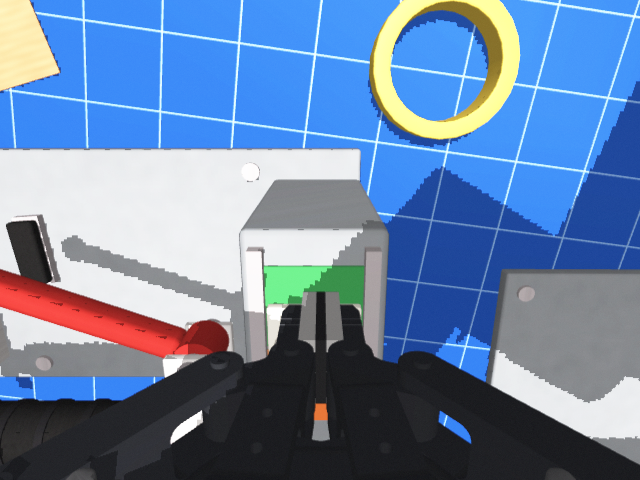

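Green is opening up at (310,285), so the slide is moving with the fingers.

>>> move_arm --deltas '[0, 0, -5, 0, 0, 0, 0, 0, 0, -5, 0, 0, 0, 0, 0, 0, -5, 0, 0, 0, 0, 0, 0, -4, 0, 0, 0, 0, 0, 0, -3, 0, 0, 0, 0, 0, 0, -3, 0, 0, 0, 0, 0, 0, -2, 0, 0, 0, 0, 0, 0, 0, 0, 0, 0, 0]'

```text
t: 17.55
tcp_pos: [0.5113, -0.0779, 0.1183]
tool_rot: [-0.531, 0.467, 0.535, 0.462]
force: [-10.0, -3.6, 5.4]
finger_gap: -0.002
```

```bash
python3 -c "
from h import *
st()
"
```

```text
t 17.55 stand mm [-18.1 115.6 118.3] zyaw 97.89 down [-0.009 -0.    -1.   ] F [-10.03  -3.57   5.42] q [-0.37  0.5   1.77 -0.    0.87 -2.07] gap -0.0023650111082008005
```

>>> move_arm --deltas '[0, 0, -2, 0, 0, 0, 0, 0, 0, -2, 0, 0, 0, 0, 0, 0, 0, 0, 0, 0, 0]'

```text
t: 17.85
tcp_pos: [0.5112, -0.0778, 0.1183]
tool_rot: [-0.529, 0.468, 0.538, 0.46]
force: [-18.8, -7.8, 12.9]
finger_gap: 0.004
```

```bash
python3 -c "
from h import *
st()
"
```

```text
t 17.85 stand mm [-18.3 115.8 118.3] zyaw 97.96 down [-0.017 -0.001 -1.   ] F [-18.81  -7.8   12.91] q [-0.36  0.51  1.77 -0.01  0.88 -2.07] gap 0.0037817360808873384
```

The fingers stop hard at stand x ≈ -18 mm. That is either the slide's end or something else in the way, so I'll back off and look.

>>> move_arm --deltas '[0, 0, 6, 0, 0, 0, 0, 0, 0, 10, 0, 0, 0, 0, 0, 0, 12, 0, 0, 0, 0, 0, 0, 15, 0, 0, 0, 0, 0, -20, 15, 0, 0, 0, 0, 0, -30, 10, 0, 0, 0, 0, 0, -30, 0, -30, 0, 0, 0, 0, -20, 0, -40, 0, 0, 0, 0, 0, 0, -40, 0, 0, 0, 0, 0, 0, 0, 0, 0, 0]'

```text
t: 18.85
tcp_pos: [0.4692, -0.201, 0.2199]
tool_rot: [0.535, -0.466, -0.529, -0.466]
force: [0.1, 0.7, -0.7]
finger_gap: -0.001
```

```bash
python3 -c "
from h import *
st(); snap('wrist','w11')
s=snap('top','t11');cv2.imwrite('pics/t11c.png',cv2.resize(s['image'][185:315,335:515,::-1],None,fx=4.4,fy=4.4,interpolation=cv2.INTER_CUBIC))
p=np.load('p.npy')
def S(X):
    d=X[:2]-p[:2]; c,sn=np.cos(p[2]),np.sin(p[2]); return np.array([c*d[0]+sn*d[1],-sn*d[0]+c*d[1],X[2]])
P=np.array([S(dep(s,u,v)) for v in range(225,300) for u in range(345,400)])
T=P[(P[:,2]>.165)&(P[:,2]<.18)]; print(len(T),T.min(0),T.max(0),T.mean(0))
"
```

```text
t 18.85 stand mm [-76.6  -0.7 219.9] zyaw 97.55 down [ 0.006 -0.006 -1.   ] F [ 0.1   0.69 -0.69] q [-0.62  0.34  1.7  -0.    1.09 -2.33] gap -0.000561239162175407
152 [-0.00672009  0.09887126  0.16550127] [0.00739605 0.13089075 0.17497336] [5.63100915e-05 1.15172654e-01 1.71125899e-01]
```

View pics/t11c.png

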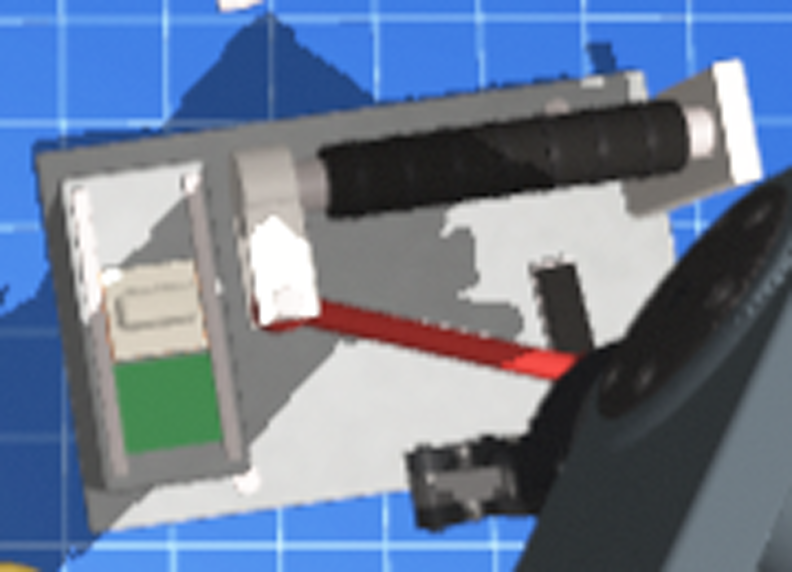

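View pics/w11.png

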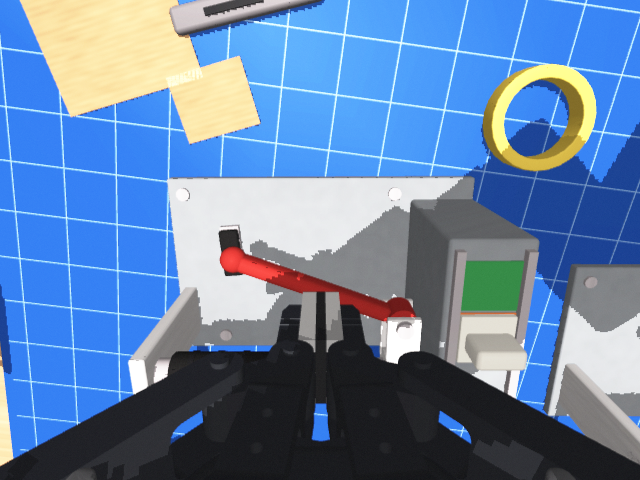

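```bash
python3 -c "
from h import *
a=load('top0')['image'][235:305,345:400,::-1]; b=load('t11')['image'][235:305,345:400,::-1]
im=np.hstack([cv2.resize(x,None,fx=7,fy=7,interpolation=cv2.INTER_CUBIC) for x in (a,b)])
for y in range(0,490,50): cv2.putText(im,str(y),(360,y+10),0,.35,(0,0,0),1)
cv2.imwrite('pics/cmp.png',im)
s=load('top0'); im=s['image'][185:300,115:200,::-1]
cv2.imwrite('pics/blk.png',cv2.resize(im,None,fx=5,fy=5,interpolation=cv2.INTER_CUBIC))
"
```

```text
(no output)
```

View pics/cmp.png

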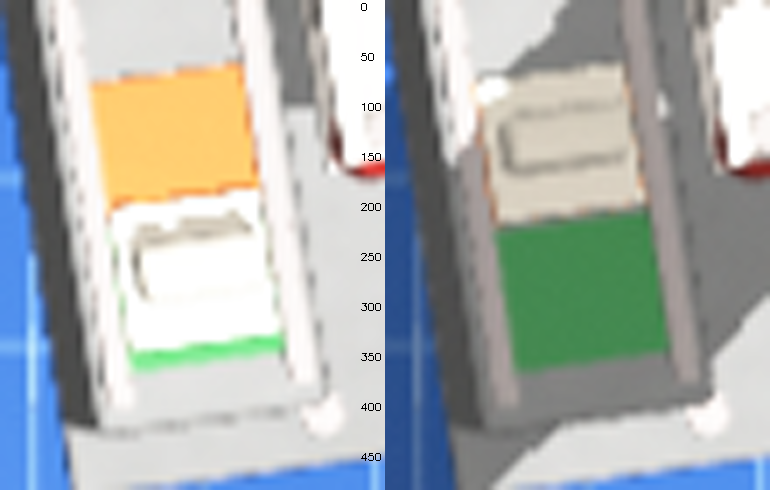

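View pics/blk.png

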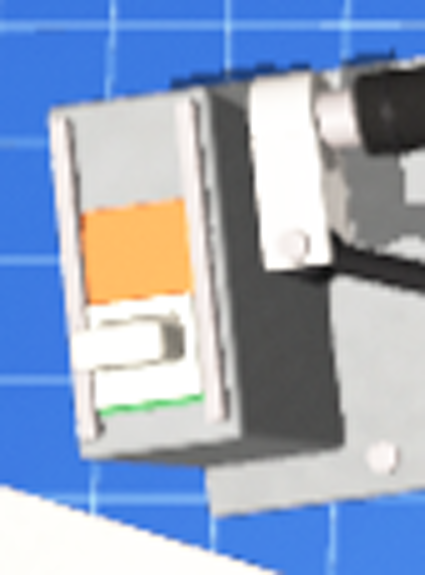

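Before: an orange field and about a 5 mm green strip, so the slide began about 5 mm in. Now: the plate covers all of the orange, green is fully shown and the tab has moved 32.6 mm. That puts the slide at its end. The lever is out, the force reads about 0 and the arm is clear, so I'm handing in.

```bash
python3 -c "
from h import *
st(); print(job.sign_off())
"
```

```text
t 18.95 stand mm [-78.5   4.7 218.3] zyaw 97.67 down [ 0.  0. -1.] F [-0.08  0.68  0.01] q [-0.62  0.34  1.7   0.    1.1  -2.32] gap 0.0004880662583002287
the job is handed in; nothing more can be done
None
```

I pressed the red lever to its stop with the side of the closed fingers and held it there for over a second at about 15 N. I then eased it out at about 20 mm/s and pushed the white slide all the way across. The job is handed in at about 19 s; it reports no verdict.

**Last checks:**
- **Lever:** after letting out, its tip is back at its starting pixel in the top view.
- **Slide:** its plate covers the orange field and green is fully shown. The tab moved 32.6 mm to a hard end. The slide seems to have started about 5 mm in, so it should be at about 38 mm.
- **Arm:** the fingers are clear and the tool force reads under 1 N.
- **Everything else:** I steered clear of the grip bar, the black stand and the loose items. I did not re-measure them at the end; those in the last views looked unmoved.

**What disagreed:**
- **Tool height:** the cameras put the real fingertips about 37 mm higher than the reported TCP. My first approach passed above the lever without contact, so I set the finger height from the cameras after that.
- **Refused move:** one move call was refused because of a malformed row, and nothing moved.
- **Slide stop:** the slide stopped about 5 mm earlier than I had predicted, because I had assumed it started at 0.

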